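# Roll the pattern roller back to its start stripe

### The arm

A 7-joint arm with a two-finger parallel gripper is mounted at the origin on the work surface. World frame = base frame: x ahead of the robot, y to its left, z up, the work surface at z = 0. Lengths are in m, angles in rad, forces in N, time in s.
With the tool pointing down it reaches from about 0.4 to 0.85 m from the base axis. Payload 10.4 kg.
Tool frame: the origin (TCP) lies at the very end of the fingers, on their centre line; the grasp point (between the pads) lies 19 mm behind it; x points along the fingers, z is the direction in which the jaws open and shut, and the axes are right-handed (so a half turn about x gives the same grasp; the last joint's range is limited). The gripper opens to 85 mm and grips with 20 to 120 N. Pads are 22 mm wide; open, the fingers measure 114 mm over their backs; the gripper's body (76 mm by 85 mm) begins 54 mm behind the grasp point. The pads swing forward as they close: fully open they stand 13 mm farther back than shut.
Start: joints at [-1.218, 0.332, -0.065, 1.46, 0.022, 1.35, -0.088], TCP at [0.229, 0.581, 0.231] pointing down, gripper open.
Joint ranges: [-2.6, 2.6], [-0.5, 2.12], [-1.47, 1.34], [0.16, 2.42], [-1.27, 4.41], [0.06, 2.06], [-2.6, 2.6]. Speed limits (rad/s): [2.22, 2.22, 2.79, 2.79, 3.14, 3.14, 3.14].

### API

Orientations are given as a unit quaternion [x, y, z, w].
In Python, from workcell import get_obs, camera, camera_info, hand_in gives the robot as it stands.
- The arm moves only by the tool move_arm, never from a script. Its argument "motion" is text: rows parted by semicolons, each of 4 numbers parted by spaces: the shift along the world's x, y, z in m, then the turn about the world's z in rad. In form: tx ty tz spin; .... A call has 1 to 10 rows; each row is the pose to reach, as a shift and turn from the pose commanded when the call began; what a row does not reach only later rows make up. A row lasts 1/8 s, in which the tool goes at most 62.5 mm and 10.7 degrees, less where a joint would pass 70% of its speed; a pose out of reach is approached as far as the arm can. A call with a gripper value outside its range is refused whole. "grip" is the opening, from 0 (shut) to 1 (fully open), set as the call begins (left out, the last holds). The fingers move at their own pace and stop on an object; "force" is the grip in N (left out, the last holds). Time passes only in rows, so rows that repeat a pose let the fingers close. It gives the time, the measured TCP pose, the force and the opening at its end, in the units of the state.
- get_obs(): the state, without advancing time (a new reading comes with each control period).
- camera(name): name is "side" or "top"; returns (picture, depth): 480x640x3 uint8, red, green, blue; 480x640 float32, m along the optical axis (not along the pixel's ray), 0 where there is no reading.
- camera_info(name): a dict with "camera_matrix" (3x3 intrinsics, pixels), "k1" (the pictures are not rectified: a ray, as slopes to the right and down, at radius r is drawn at 1 + k1 r^2 times it, then the intrinsics apply), "eye" and "attitude" of the camera in the world. Camera axes: x right, y up, looking along -z (the intrinsics and any distortion apply to the point x, -y, -z); pixel columns grow to the right and rows downward; lengths in m; the calibration is good to about 2 mm. A picture is of the moment at which its call begins. camera_info takes no time and is no camera call.
- hand_in(): hands the job in, once; it reports no verdict.
The state is a dict: "clock": time; "joint_pos": joint angles; "joint_velocities": joint speeds; "tau": joint torques, N m; "position": TCP position; "ee_rot": TCP orientation; "ft_force": force on the tool from outside, world axes, zero at the start; "torque": the same for the moment, N m; "grip_width": opening from 0.0 (shut) to 1.0 (fully open).
Only numpy, scipy, OpenCV 4.12 (cv2) and the standard library are available. Lean on these libraries where they do the work, as an engineer would, in place of code of your own. Each camera call takes 0.05 s, during which the arm holds its last target.

### The job

Lift the pattern roller by its wooden handle out of its stand, press its drum gently onto the glass inking slab and roll it along until the drum's red start stripe is straight up, under the crossbar. Then hang the roller back in the two notches of its stand with the stripe still straight up, let go, and leave the jar, knife and mug alone.

Things in the scene. Friction and masses are not known exactly. Their poses are not given: they have to be found in the camera images.
- roller: Loose hand roller, 0.3-0.6 kg, starts hanging in the stand at the stand's yaw. Origin: axle, mid-length; z up to the handle, y along the axle, x rolling direction. Wooden handle bar, flat sides, 22 (x, pinch across) x 60 (y) x 28 mm high, centre 88 mm above origin; 12 mm neck; crossbar 8 mm dia, 172 mm long (y), 42 mm above origin, hangs by its ends; side arms' outer faces y = +-57 mm
- drum (a joint): Drum angle about the roller's y, rad; 0 or any whole turn (6.283) = red stripe up under the crossbar. Grows as the roller rolls to its own +x: 22 mm of travel per rad without slip. Start 1.0 to 5.3. Stiff bearing (0.04 N m = 1.8 N at the rim): the drum stays as left, and skids instead of turning if pressed too lightly on the slab (under about 5 N); at 10 to 25 N it rolls with a few percent of error, so check. Do not exceed 40 N
- drum_axis (a point): Centre of the drum, on the axle; turns with the drum: z points to the red stripe, y along the axle. Drum: grey cylinder 44 mm dia, 100 mm long, with small dark blue squares, one full-length red stripe 12 mm wide, and a red radial line on each end
- slab: Inking slab, fixed. Origin: centre of the underside, on the table, z up. Wooden base 240 (x) x 260 (y) x 14 mm; on it, on cardboard packing, a pale level glass plate 220 x 240 mm. The packing differs from day to day: the glass surface lies anywhere from 24 to 34 mm above the origin (not in this pose; feel for it), and it is hard and does not give
- stand: Fixed wooden stand. Origin: centre of underside, on the table, z up. Base 90 (x) x 170 (y) x 8 mm; posts at y = +-68 mm, 12 mm wide (y), each topped by a brass V notch open upward, running along y, faces at 45 deg, about 25 mm wide at the mouth. Hung, the crossbar is 85 mm and the drum's axle 43 mm above the origin; posts pass 5 mm outside the roller's side arms
- ink_jar: Amber glass jar of ink with black cap, 64 mm dia, 75 mm high, fixed to the table. Origin: centre of underside. Bystander.
- palette_knife: Palette knife with dark wooden handle, 200 mm long, lying flat. Bystander.
- mug: White mug, 80 mm dia, 90 mm high. Origin: centre of underside. Bystander.
Not all that is in view belongs to the job. What is meant by the roller is not yellow, and is the smaller of those in its own colour.

How it is judged:
On the way, in this order (a step that is already met when the one before it is completed fails the run):
1. the drum is pressed on the slab (contact force between roller and slab above 2 N), for 0.1 s.
2. rolled on the slab until the red stripe is straight up (within 0.25 rad) (contact force between roller and slab above 0.5 N and angle between drum_axis's own z axis and vertical below 0.25 rad), for 0.1 s.
At the end, for the whole second after the job is handed in: The roller hangs at rest and released in both notches of its stand (axle within 15 mm of the stand's centre in plan, 38 to 48 mm above its underside, axle within 0.1 rad of the stand's y axis, upright within 0.2 rad), with the red stripe within 0.25 rad of straight up (angle between drum_axis's own z axis and vertical below 0.25 rad and angle between roller's own z axis and vertical below 0.2 rad and horizontal distance between roller and stand below 0.015 m and z of roller in the frame of stand between 0.038 and 0.048 m and angle between the y axis of roller and the y axis of stand, either way round below 0.1 rad and contact force between roller and stand above 1 N and linear speed of roller below 0.02 m/s and angular speed of roller below 0.2 rad/s); the robot touches nothing.
It fails at once if the roller is pressed on the slab with more than 45 N (contact force between roller and slab above 45 N).
It fails at once if the knife is shifted by more than 20 mm (distance of palette_knife from where it was at the start of the episode above 0.02 m).
It fails at once if the mug is shifted by more than 20 mm (distance of mug from where it was at the start of the episode above 0.02 m).
It fails at once if the jar is struck (contact force between ink_jar and anything else above 5 N).
It also fails if it takes over 56 s, if anything falls off the work surface, if the arm or the gripper's body presses on something with over 40 N, if the wrist force passes 120 N, or if a joint passes its speed limit or range.

## Working session

There is one attempt and no reset: what is moved stays moved. The work goes in short steps, Python scripts to look and compute and a tool call to move; the robot and the scene stay as the last step left them, time stands still between calls to the robot, and variables do not carry over. Pictures are saved under pics/ and viewed, and the job is handed in when it is done.

Besides the shell and the picture viewer there is one more tool, called after "Call:" as name(argument=value, ...) on one line, values as JSON. move_arm: Moves the arm, as the interface text tells. Its arguments: {"type":"object","properties":{"motion":{"type":"string"},"grip":{"type":"number"},"force":{"type":"number"}},"required":["motion"]}

```bash
mkdir -p pics; ls
python3 - <<'E'
from workcell import *
import cv2,numpy as np
print(get_obs())
for n in("side","top"):
    p,d=camera(n);print(n,camera_info(n))
    cv2.imwrite(f"pics/{n}0.png",p[:,:,::-1]);np.savez(f"{n}0.npz",p=p,d=d)
E
```

```text
pics
{'clock': 0.0, 'joint_pos': array([-1.21760528,  0.3328728 , -0.06472609,  1.46093253,  0.02159682,
        1.34993014, -0.08850972]), 'joint_velocities': array([-7.76331021e-04, -1.15429226e-03,  7.22804853e-05, -2.94507779e-03,
        3.58567014e-04,  1.38198870e-03,  1.66662592e-05]), 'tau': array([ 2.35214668e-05, -6.25446224e+01,  4.93178784e-02, -3.91609240e+01,
        1.62019115e-02,  9.87379288e-03, -4.48430251e-05]), 'position': array([0.22922996, 0.58103359, 0.23051963]), 'ee_rot': array([-0.39811816,  0.585     ,  0.39750976,  0.58417713]), 'ft_force': array([ 0.50204776, -1.17618134, -0.12613656]), 'torque': array([-0.01946383,  0.02837364,  0.01503114]), 'grip_width': 0.999010301202123}
side {'camera_matrix': array([[575.29113452,   0.        , 325.13689853],
       [  0.        , 575.29113452, 234.59504431],
       [  0.        ,   0.        ,   1.        ]]), 'k1': -0.05326166030019741, 'eye': array([ 0.76925202, -0.91574198,  0.90078098]), 'attitude': array([0.40000491, 0.05369378, 0.14309237, 0.90368004])}
top {'camera_matrix': array([[572.70257365,   0.        , 320.10356653],
       [  0.        , 572.70257365, 243.38460927],
       [  0.        ,   0.        ,   1.        ]]), 'k1': -0.18766469619600099, 'eye': array([ 0.27928945, -0.05594228,  1.42606341]), 'attitude': array([-0.05066723,  0.05401706,  0.71496867, -0.69522283])}
```

View pics/side0.png

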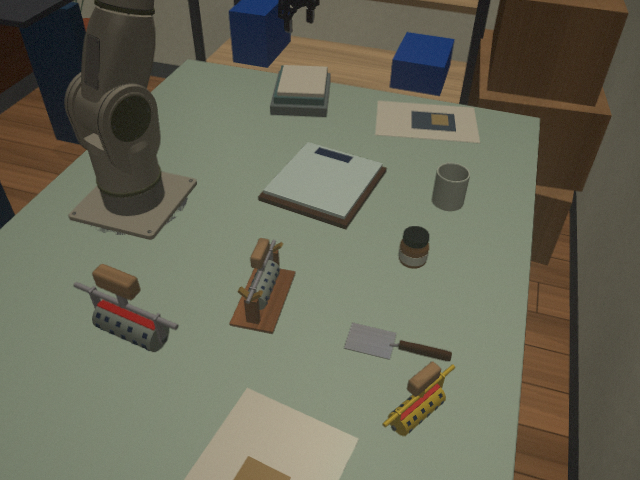

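View pics/top0.png

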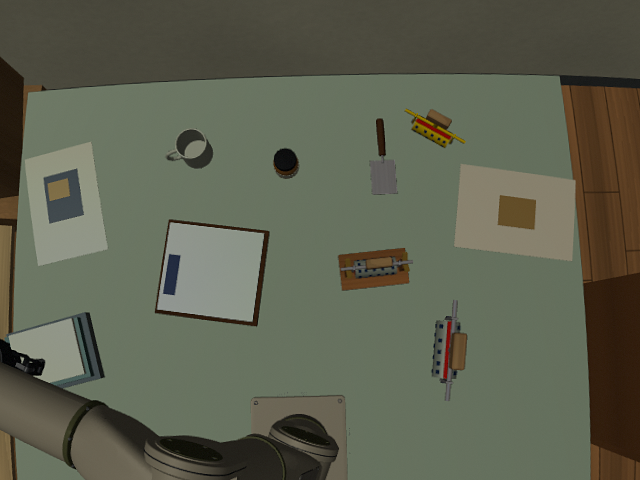

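Candidates: the grey roller in the stand (top 375,267; side 262,285), a larger grey loose roller (top 450,350; side 130,310), and a yellow one (top 433,128). The roller in the stand fits: not yellow, the smaller grey one, and hanging in the stand. I'll confirm it with a crop.

```bash
cat > h.py <<'E'
import numpy as np,cv2
from scipy.spatial.transform import Rotation as R
from workcell import *
def rays(n,uv):
    c=camera_info(n);K=c["camera_matrix"]
    uv=np.asarray(uv,float).reshape(-1,1,2)
    x=cv2.undistortPoints(uv,K,np.array([c["k1"],0,0,0,0]))[:,0]
    d=np.c_[x[:,0],-x[:,1],-np.ones(len(x))]
    return c["eye"],R.from_quat(c["attitude"]).apply(d)
def plane(n,uv,z):
    e,d=rays(n,uv);return e+d*((z-e[2])/d[:,2])[:,None]
def depthpts(n,uv,dep):
    e,d=rays(n,uv);uv=np.asarray(uv,int).reshape(-1,2)
    return e+d*dep[uv[:,1],uv[:,0]][:,None]
def proj(n,P):
    c=camera_info(n);p=R.from_quat(c["attitude"]).inv().apply(np.atleast_2d(P)-c["eye"])
    p=p*[1,-1,-1]
    return cv2.projectPoints(p,np.zeros(3),np.zeros(3),c["camera_matrix"],np.array([c["k1"],0,0,0,0]))[0][:,0]
def tri(uvt,uvs):
    e1,d1=rays("top",uvt);e2,d2=rays("side",uvs);d1=d1[0];d2=d2[0]
    A=np.c_[d1,-d2];s=np.linalg.lstsq(A,e2-e1,rcond=None)[0]
    p,q=e1+s[0]*d1,e2+s[1]*d2
    return (p+q)/2,np.linalg.norm(p-q)
E
python3 - <<'E'
import numpy as np,cv2
t=np.load("top0.npz")["p"];s=np.load("side0.npz")["p"]
a=cv2.resize(t[235:300,325:425],None,fx=7.5,fy=7.5,interpolation=2)[:,:,::-1]
b=cv2.resize(s[230:335,220:305],None,fx=5.6,fy=5.6,interpolation=2)[:,:,::-1]
cv2.imwrite("pics/ct.png",a);cv2.imwrite("pics/cs.png",b)
E
```

```text
(no output)
```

View pics/ct.png

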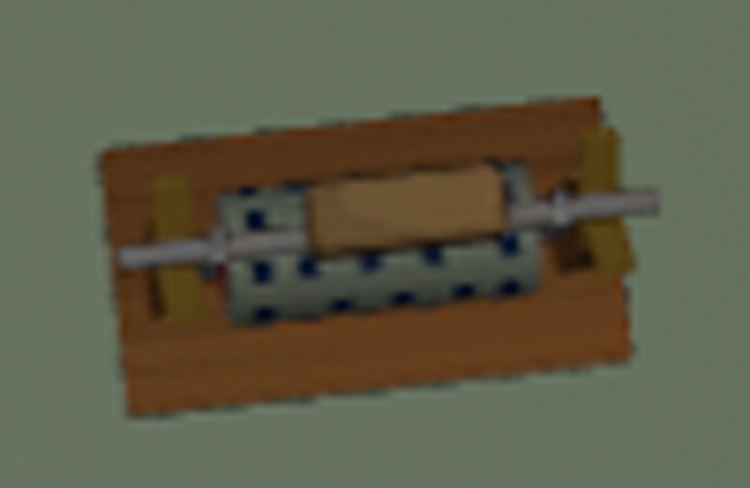

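View pics/cs.png

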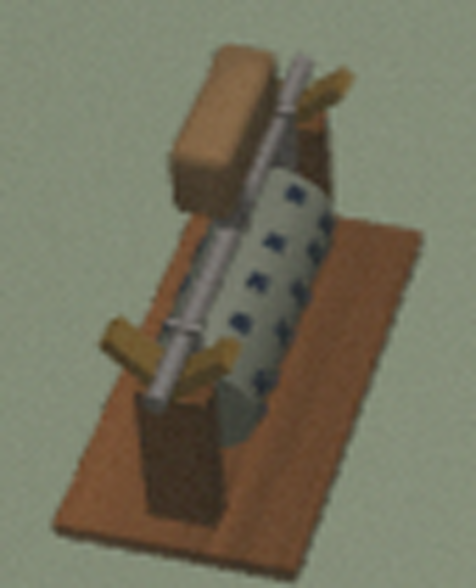

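The crop confirms it: a small grey roller hangs in the brass V notches (top crossbar ends ≈(341,269) and (413,262)). The stripe isn't visible from above or from the side, so it is underneath. Next I'll measure the poses.

```bash
python3 - <<'E'
from h import *
f=lambda a,s,o:np.array(a,float)/s+np.array(o)-0.5+0.5/s
T=np.load("top0.npz");S=np.load("side0.npz")
c=f([(102,150),(598,97),(632,360),(130,415)],7.5,(325,235))
P=plane("top",c,.008);print("stand corners",P.round(4).tolist(),P.mean(0))
y=(P[0]-P[1]+P[3]-P[2]);print("yaw of y axis from +y",np.arctan2(-y[0],y[1]), "len",np.linalg.norm(P[0]-P[1]),np.linalg.norm(P[1]-P[2]))
# same by mask minAreaRect
hsv=cv2.cvtColor(T["p"],cv2.COLOR_RGB2HSV)
L=f([(122,258)],7.5,(325,235));Rr=f([(656,201)],7.5,(325,235))
a=f([(155,402)],5.6,(220,230));b=f([(303,62)],5.6,(220,230))
l=tri(L,b);r=tri(Rr,a);print(l,r);m=(l[0]+r[0])/2;d=l[0]-r[0];print("bar mid",m,"len",np.linalg.norm(d),"yaw",np.arctan2(-d[0],d[1]))
# bar on plane z=.085
print("plane .085",plane("top",np.r_[L,Rr],.085), plane("side",np.r_[a,b],.085))
# handle top
h=f([(310,190),(498,168),(503,232),(312,255)],7.5,(325,235));print("handle top",plane("top",h,.145).mean(0))
# slab
V=hsv[:,:,2].astype(int)
m=(T["p"].min(2)>120).astype(np.uint8);n,lab,st,ce=cv2.connectedComponentsWithStats(m)
for i in range(1,n):
  if st[i,4]>500: print(i,st[i],ce[i])
gy,gx=np.mgrid[240:310:4,185:250:4];uv=np.c_[gx.ravel(),gy.ravel()]
dp=depthpts("top",uv,T["d"]);print("glass z",np.median(dp[:,2]),dp[:,2].std())
A=np.c_[dp[:,:2],np.ones(len(dp))];print(np.linalg.lstsq(A,dp[:,2],rcond=None)[0])
tb=np.c_[[300,310,300,280],[220,240,300,330]];print("table z",depthpts("top",tb,T["d"])[:,2])
E
python3 - <<'E'
import numpy as np,cv2
t=np.load("top0.npz")["p"]
cv2.imwrite("pics/sl.png",cv2.resize(t[210:335,145:280],None,fx=4.5,fy=4.5,interpolation=2)[:,:,::-1])
E
```

```text
stand corners [[0.4614, -0.11, 0.008], [0.4745, -0.2768, 0.008], [0.386, -0.284, 0.008], [0.3729, -0.1164, 0.008]] [ 0.42369788 -0.19678725  0.008     ]
yaw of y axis from +y 0.0783556283036271 len 0.1673628107292735 0.08882185205710594
(array([ 0.41751206, -0.11200227,  0.08523905]), np.float64(0.0008435293847852205)) (array([ 0.43075183, -0.28157553,  0.08426569]), np.float64(0.0009583450487310329))
bar mid [ 0.42413194 -0.1967889   0.08475237] len 0.1700921142016715 yaw 0.07791890423416993
plane .085 [[ 0.41716018 -0.11220489  0.085     ]
 [ 0.43024974 -0.28168377  0.085     ]] [[ 0.43147116 -0.28190678  0.085     ]
 [ 0.41776938 -0.11154294  0.085     ]]
handle top [ 0.42263933 -0.19560348  0.145     ]
2 [  25  142   83  124 5808] [ 65.32214187 206.85847107]
8 [ 158  223  106   98 7885] [213.02130628 271.17983513]
9 [   9  319   75   64 2773] [ 51.20447169 349.21312658]
glass z 0.03010883762726524 0.1125130116637174
[-0.39250624 -0.76771679  0.34820523]
table z [ 0.00235301 -0.00360092 -0.0036347   0.00064518]
```

View pics/sl.png

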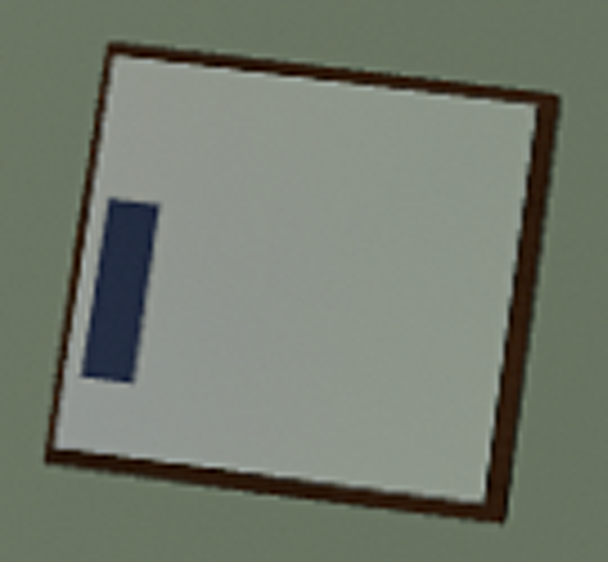

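Run:
```python
from h import *
f=lambda a,s,o:np.array(a,float)/s+np.array(o)-0.5+0.5/s
T=np.load("top0.npz")
c=f([(112,55),(540,105),(488,503),(52,450)],4.5,(145,210))
for z in(.024,.030,.034):
  P=plane("top",c,z);print(z,P.round(4)[:,:2].tolist(),P.mean(0),np.linalg.norm(P[0]-P[1]),np.linalg.norm(P[1]-P[2]))
  d=P[0]-P[1]+P[3]-P[2];print(np.arctan2(-d[0],d[1]))
gy,gx=np.mgrid[240:310:4,190:250:4];uv=np.c_[gx.ravel(),gy.ravel()]
z=depthpts("top",uv,T["d"])[:,2];z=z[z<.1];print(np.median(z),len(z))
o=get_obs();Rm=R.from_quat(o["ee_rot"]).as_matrix();print(Rm.round(3))
zt=Rm[:,2];a=np.arctan2(zt[1],zt[0]);
for t in(.078,.078+np.pi): print("spin",(t-a+np.pi)%(2*np.pi)-np.pi)
print(np.array([.4237,-.1968,.112])-o["position"])
for n,u in(("jar",[(286,160)]),("mug",[(191,145)]),("knife",[(383,178)])): print(n,plane("top",u,.05))
```

```text
0.024 [[0.554, 0.3126], [0.5185, 0.0716], [0.3007, 0.1034], [0.334, 0.345]] [0.42678812 0.20812421 0.024     ] 0.2435609563727729 0.22017980989201713
-0.14151656852164288
0.03 [[0.5528, 0.311], [0.5175, 0.071], [0.3006, 0.1027], [0.3338, 0.3432]] [0.42615691 0.20699416 0.03      ] 0.24251865990905008 0.21923757087041304
-0.14151656852164327
0.034 [[0.552, 0.3099], [0.5168, 0.0707], [0.3005, 0.1022], [0.3336, 0.3421]] [0.42573611 0.20624079 0.034     ] 0.24182379559990144 0.21860941152267704
-0.14151656852164304
0.030415199489768008 270
[[-0.    -0.93   0.367]
 [-0.001  0.367  0.93 ]
 [-1.    -0.    -0.001]]
spin -1.1170114141212792
spin 2.024581239468514
[ 0.19442863 -0.77784291 -0.11857153]
jar [[0.69722045 0.01373226 0.05      ]]
mug [[0.7454738  0.25430031 0.05      ]]
knife [[ 0.64441903 -0.22621561  0.05      ]]
```

Call:
move_arm(motion="0.05 -0.035 0 -0.18; 0.1 -0.07 0 -0.36; 0.15 -0.105 0 -0.54; 0.2 -0.14 0 -0.72; 0.24 -0.19 0 -0.9; 0.25 -0.25 0 -1.07; 0.26 -0.31 0 -1.117; 0.26 -0.37 0 -1.117; 0.26 -0.43 0 -1.117; 0.25 -0.49 0 -1.117", grip=1)

```text
clock: 1.35
position: [0.4791, 0.0892, 0.2311]
ee_rot: [-0.027, 0.707, 0.027, 0.707]
ft_force: [-0.1, -0.4, 0.1]
grip_width: 0.996
```

Call:
move_arm(motion="-0.011 -0.058 0 0; -0.022 -0.116 0 0; -0.033 -0.174 0 0; -0.044 -0.232 0 0; -0.0555 -0.288 0 0; -0.0555 -0.288 -0.03 0; -0.0555 -0.288 -0.03 0; -0.0555 -0.288 -0.03 0")

```text
clock: 2.35
position: [0.4243, -0.196, 0.202]
ee_rot: [-0.028, 0.707, 0.028, 0.707]
ft_force: [0.6, 0.3, 0.9]
grip_width: 0.998
```

Run:
```python
from h import *
o=get_obs();print(o["position"],o["ft_force"],o["torque"]);M=R.from_quat(o["ee_rot"]).as_matrix();print(M.round(4),np.arctan2(M[1,2],M[0,2]))
for n in("side",):
    p,d=camera(n);cv2.imwrite("pics/s1.png",cv2.resize(p[150:350,160:400],None,fx=3,fy=3)[:,:,::-1])
```

```text
[ 0.42425159 -0.19598473  0.201958  ] [0.57079684 0.26115469 0.88972873] [-0.02431753 -0.03103005 -0.00783113]
[[ 1.000e-04 -7.920e-02  9.969e-01]
 [-1.000e-04  9.969e-01  7.920e-02]
 [-1.000e+00 -1.000e-04  1.000e-04]] 0.0792461148501821
```

View pics/s1.png

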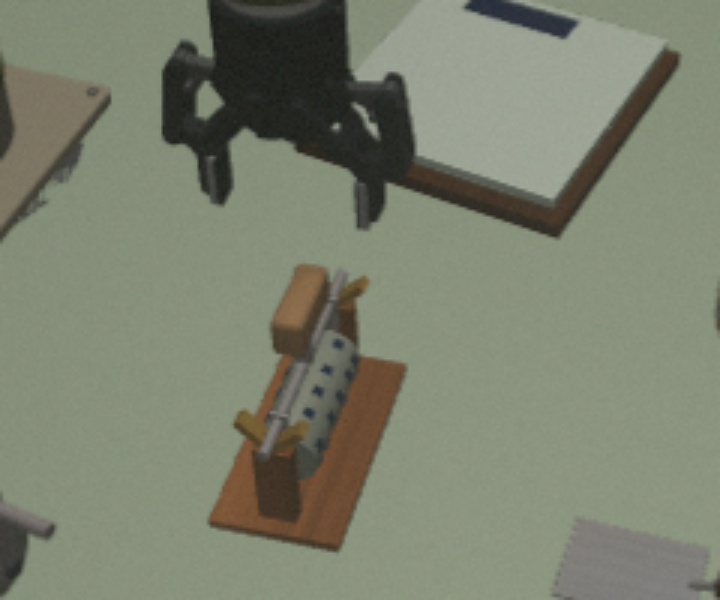

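The fingers are open above the handle (crop 300,310), with the jaws along the pinch direction. Descend and grip.

Call:
move_arm(motion="0 0 -0.03 0; 0 0 -0.06 0; 0 0 -0.08 0; 0 0 -0.088 0; 0 0 -0.088 0")

```text
clock: 3.02
position: [0.4242, -0.1964, 0.1138]
ee_rot: [-0.028, 0.707, 0.028, 0.707]
ft_force: [0.3, 1.2, 0.1]
grip_width: 1.0
```

Call:
move_arm(motion="0 0 0 0; 0 0 0 0; 0 0 0 0; 0 0 0 0; 0 0 0 0; 0 0 0 0; 0 0 0 0; 0 0 0 0", grip=0, force=60)

```text
clock: 4.03
position: [0.4239, -0.1966, 0.1136]
ee_rot: [-0.028, 0.707, 0.028, 0.707]
ft_force: [-3.2, 0.4, 5.2]
grip_width: 0.244
```

Gripped (opening ≈21 mm). Lift and look at the drum.

Call:
move_arm(motion="0 0 0.01 0; 0 0 0.03 0; 0 0 0.06 0; 0 0 0.09 0; 0 0 0.12 0; 0 0 0.15 0; 0 0 0.15 0; 0 0 0.15 0")

```text
clock: 5.03
position: [0.4232, -0.1964, 0.2621]
ee_rot: [-0.027, 0.707, 0.028, 0.706]
ft_force: [-0.7, -0.3, -5.4]
grip_width: 0.251
```

Run:
```python
from h import *
o=get_obs();print(o["position"],o["ft_force"],o["torque"],o["grip_width"])
p,d=camera("side");np.savez("s2.npz",p=p,d=d);u=proj("side",[.424,-.25,.19])[0].astype(int);print(u)
cv2.imwrite("pics/s2.png",cv2.resize(p[u[1]-70:u[1]+70,u[0]-80:u[0]+80],None,fx=4.2,fy=4.2,interpolation=2)[:,:,::-1])
```

```text
[ 0.4232466  -0.19640056  0.26214634] [-0.74346819 -0.33630498 -5.44412646] [-0.01132796  0.01382643  0.02631931] 0.25114263665608844
[246 248]
```

View pics/s2.png

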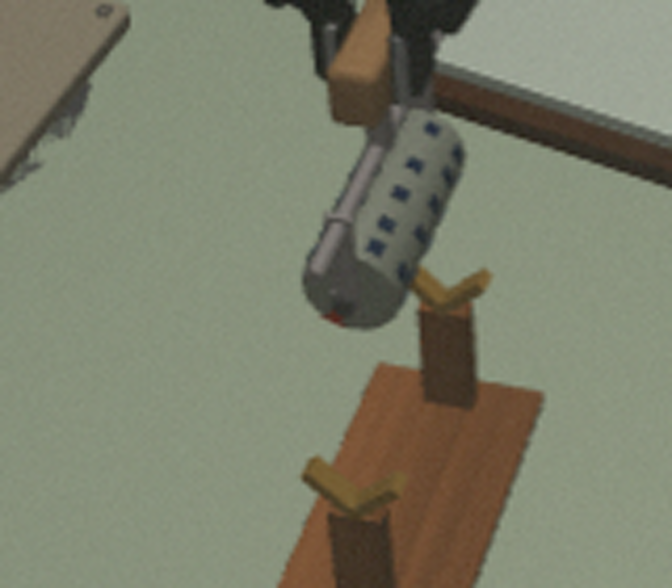

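```bash
cat >> h.py <<'E'
def facept(n,uv,C,yaw,yo):
    """ray hit with the plane roller-y = yo; returns (x along roller x, z) rel. to axle"""
    yd=np.array([-np.sin(yaw),np.cos(yaw),0]);xd=np.array([np.cos(yaw),np.sin(yaw),0])
    e,d=rays(n,uv);C=np.asarray(C)+yd*yo
    P=e+d*(((C-e)@yd)/(d@yd))[:,None]-C
    return np.c_[P@xd,P[:,2]]
E
python3 - <<'E'
from h import *
p=np.load("s2.npz")["p"]
f=lambda a,s,o:np.array(a,float)/s+np.array(o)-0.5+0.5/s
C=[.4232,-.1966,.1915]
r=p[...,0].astype(int)-np.maximum(p[...,1],p[...,2]);ys,xs=np.where(r[178:318,166:326]>25)
s=(ys+178<262)&(ys+178>240)&(xs+166<260)&(xs+166>230);uv=np.c_[xs[s]+166,ys[s]+178];print(uv.tolist())
cen=uv.mean(0)
q=facept("side",[cen],C,.079,-.050);print("red",q)
h=facept("side",f([(343,302)],4.2,(166,178)),C,.079,-.057);print("hub",h)
# face rim
rim=f([(303,280),(310,310),(333,324),(365,328),(395,313)],4.2,(166,178))
fr=facept("side",rim,C,.079,-.05);print(fr,np.hypot(*fr.T))
# circle centre fit r=22
from scipy.optimize import least_squares
s=least_squares(lambda c:np.hypot(*(fr-c).T)-.022,[0,0]).x;print("centre",s)
v=q[0]-s;print("stripe angle from up toward +x",np.arctan2(v[0],v[1]), np.hypot(*v))
v=q[0]-(h[0]);print(np.arctan2(v[0],v[1]))
E
```

```text
[[245, 252], [244, 253], [245, 253], [246, 253], [245, 254], [246, 254]]
red [[-0.00753523 -0.01701123]]
hub [[0.00021508 0.00045637]]
[[-0.01989811  0.00218314]
 [-0.01828495 -0.01518303]
 [-0.00837435 -0.02123893]
 [ 0.00616895 -0.02017411]
 [ 0.02042925 -0.00782645]] [0.02001751 0.02376686 0.02283028 0.02109622 0.02187711]
centre [-2.05576453e-05 -5.38509277e-04]
stripe angle from up toward +x -2.7136037558722608 0.01810582051191204
-2.7239928535845164
```

The side crop shows the red radial line at pixel (245,253), just left of and below the hub. The stripe is therefore at −2.72 rad, and rolling ~60 mm in +x brings it up. Carry the roller to the slab.

Call:
move_arm(motion="0.015 0.05 0 0; 0.025 0.1 0 0; 0.03 0.155 0 0; 0.03 0.21 0 0; 0.015 0.265 0 0; -0.005 0.32 0 0; -0.02 0.365 0 0; -0.028 0.387 -0.03 0; -0.028 0.387 -0.08 0; -0.028 0.387 -0.12 0")

```text
clock: 6.32
position: [0.3945, 0.1898, 0.1402]
ee_rot: [-0.028, 0.707, 0.027, 0.706]
ft_force: [-0.4, 1.5, -5.4]
grip_width: 0.246
```

Call:
move_arm(motion="0 0 0 0; 0 0 0 0; 0 0 0 0")

```text
clock: 6.7
position: [0.3968, 0.1909, 0.145]
ee_rot: [-0.027, 0.706, 0.028, 0.707]
ft_force: [1.4, -0.5, -4.8]
grip_width: 0.248
```

Run:
```python
from h import *
o=get_obs();print(o["position"],o["ft_force"],o["torque"],o["grip_width"])
p,d=camera("side");np.savez("s3.npz",p=p,d=d);u=proj("side",[.396,.13,.08])[0].astype(int);print(u)
cv2.imwrite("pics/s3.png",cv2.resize(p[u[1]-70:u[1]+70,u[0]-80:u[0]+80],None,fx=4.2,fy=4.2,interpolation=2)[:,:,::-1])
```

```text
[0.39682132 0.19093305 0.14495311] [ 1.35004075 -0.48603065 -4.76989126] [-0.04259564  0.00349589  0.0576185 ] 0.24797601500268704
[302 174]
```

View pics/s3.png

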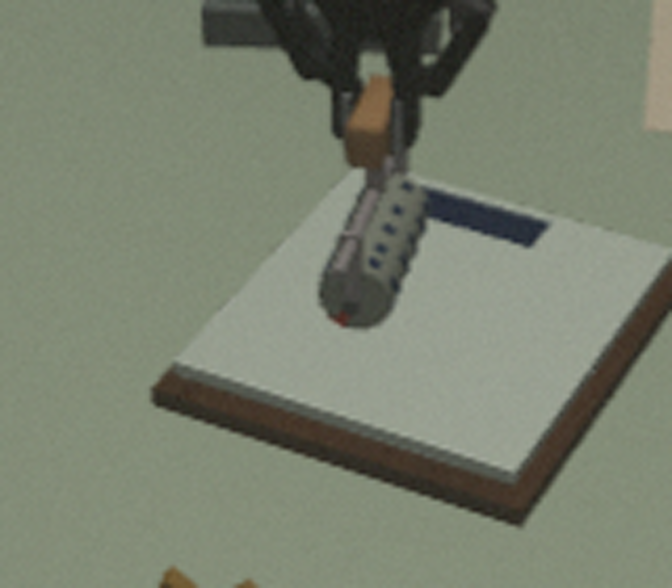

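The roller is above the clear glass (drum end at crop 355,300), away from the blue label. Feel down for the glass.

Call:
move_arm(motion="0 0 -0.007 0; 0 0 -0.014 0; 0 0 -0.014 0; 0 0 -0.014 0")

```text
clock: 7.25
position: [0.3959, 0.1904, 0.1293]
ee_rot: [-0.028, 0.707, 0.028, 0.707]
ft_force: [0.4, 0.3, -5.0]
grip_width: 0.252
```

Call:
move_arm(motion="0 0 -0.001 0; 0 0 -0.002 0; 0 0 -0.003 0; 0 0 -0.003 0; 0 0 -0.003 0")

```text
clock: 7.88
position: [0.3959, 0.1904, 0.1264]
ee_rot: [-0.028, 0.707, 0.028, 0.707]
ft_force: [0.1, -0.3, -5.4]
grip_width: 0.244
```

Call:
move_arm(motion="0 0 -0.001 0; 0 0 -0.001 0; 0 0 -0.001 0")

```text
clock: 8.25
position: [0.3959, 0.1904, 0.1253]
ee_rot: [-0.028, 0.707, 0.028, 0.707]
ft_force: [-0.2, -0.5, -5.1]
grip_width: 0.246
```

Call:
move_arm(motion="0 0 -0.001 0; 0 0 -0.001 0; 0 0 -0.001 0")

```text
clock: 8.62
position: [0.3959, 0.1904, 0.1243]
ee_rot: [-0.028, 0.707, 0.028, 0.707]
ft_force: [-0.4, 1.2, -4.4]
grip_width: 0.25
```

Call:
move_arm(motion="0 0 -0.001 0; 0 0 -0.001 0; 0 0 -0.001 0")

```text
clock: 9.0
position: [0.3959, 0.1904, 0.1233]
ee_rot: [-0.028, 0.707, 0.028, 0.707]
ft_force: [0.5, 0.5, -5.2]
grip_width: 0.247
```

Call:
move_arm(motion="0 0 -0.001 0; 0 0 -0.001 0; 0 0 -0.001 0")

```text
clock: 9.38
position: [0.3965, 0.1904, 0.1231]
ee_rot: [-0.027, 0.706, 0.028, 0.707]
ft_force: [-1.7, -2.9, 5.8]
grip_width: 0.249
```

Call:
move_arm(motion="0 0 -0.001 0; 0 0 -0.001 0; 0 0 -0.001 0")

```text
clock: 9.75
position: [0.3973, 0.1906, 0.1231]
ee_rot: [-0.027, 0.706, 0.028, 0.708]
ft_force: [-1.1, -4.4, 13.7]
grip_width: 0.246
```

Call:
move_arm(motion="0 0 -0.001 0; 0 0 -0.001 0; 0 0 -0.001 0")

```text
clock: 10.12
position: [0.3982, 0.1906, 0.123]
ee_rot: [-0.027, 0.705, 0.028, 0.708]
ft_force: [-1.2, -6.4, 20.6]
grip_width: 0.248
```

Contact with the glass: roughly 8 N per mm, now ~26 N on it. Back off 1 mm and roll in +x.

Call:
move_arm(motion="0 0 0.001 0; 0.005 0 0.001 0; 0.01 0.001 0.001 0; 0.015 0.001 0.001 0; 0.02 0.0015 0.001 0; 0.025 0.002 0.001 0; 0.03 0.0025 0.001 0; 0.03 0.0025 0.001 0; 0.03 0.0025 0.001 0")

```text
clock: 11.25
position: [0.4277, 0.193, 0.1231]
ee_rot: [-0.027, 0.705, 0.028, 0.708]
ft_force: [0.7, -4.3, 10.1]
grip_width: 0.247
```

Run:
```python
from h import *
o=get_obs();P=o["position"];print(P,o["ft_force"],R.from_quat(o["ee_rot"]).as_matrix()[:,0])
p,d=camera("side");np.savez("s4.npz",p=p,d=d);u=proj("side",[P[0],.14,.06])[0].astype(int);print(u)
cv2.imwrite("pics/s4.png",cv2.resize(p[u[1]-60:u[1]+40,u[0]-50:u[0]+60],None,fx=5.5,fy=5.5,interpolation=2)[:,:,::-1])
```

```text
[0.42774166 0.19299429 0.1231032 ] [ 0.70230775 -4.3167712  10.08747525] [ 0.00371648  0.00135505 -0.99999218]
[316 181]
```

View pics/s4.png

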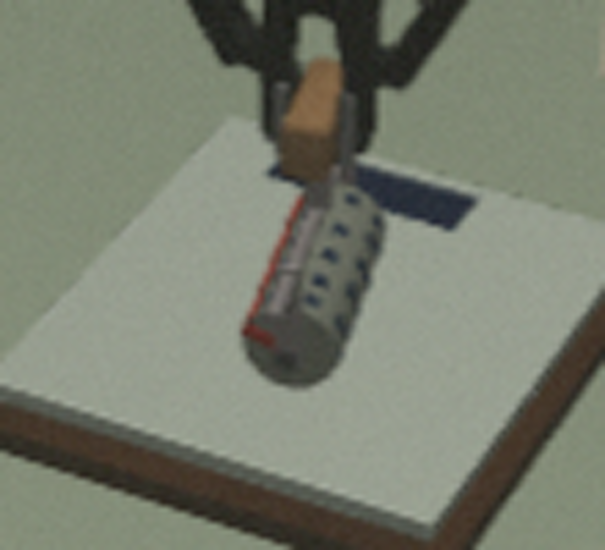

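The stripe is now on the drum's left, with the end line from crop (247,328) to (272,342). Compute the remaining angle.

```bash
cat > ang.py <<'E'
from h import *
def ang(p,C,yaw,n="side"):
    c=proj("side",np.array(C)+.05*np.array([np.sin(yaw),-np.cos(yaw),0]))[0].astype(int)
    r=p[...,0].astype(int)-np.maximum(p[...,1],p[...,2])
    ys,xs=np.where(r>25);q=facept("side",np.c_[xs,ys],C,yaw,-.05)
    k=(np.hypot(*q.T)<.0215)&(np.abs(xs-c[0])<30);w=q[k];uv=np.c_[xs,ys][k]
    print("n",k.sum(),"face-centre px",c)
    # line direction
    m=w.mean(0);print("mean",m.round(4),"ang(mean)",np.arctan2(m[0],m[1]),"radii",np.hypot(*w.T).min(),np.hypot(*w.T).max())
    a=np.arctan2(w[:,0],w[:,1]);print("median ang",np.median(a))
    d=cv2.fitLine(w.astype(np.float32),cv2.DIST_L2,0,0.0001,0.0001).ravel()[:2];d=d if d@m>0 else -d
    print("line dir ang",np.arctan2(d[0],d[1]))
E
python3 - <<'E'
from ang import *
p=np.load("s4.npz")["p"]
ang(p,[.4275,.193,.0525],.079)
E
```

```text
n 13 face-centre px [317 183]
mean [-0.0129  0.0044] ang(mean) -1.241484155171836 radii 0.00733082838659808 0.02028427662156618
median ang -1.2416336800869694
line dir ang -1.1734172
```

Call:
move_arm(motion="0.005 0 0 0; 0.01 0.001 0 0; 0.015 0.001 0 0; 0.02 0.0015 0 0; 0.025 0.002 0 0; 0.027 0.002 0 0; 0.027 0.002 0 0; 0.027 0.002 0 0")

```text
clock: 12.3
position: [0.4545, 0.1951, 0.1231]
ee_rot: [-0.027, 0.705, 0.028, 0.708]
ft_force: [-0.7, -3.5, 11.5]
grip_width: 0.248
```

Run:
```python
from ang import *
o=get_obs();P=o["position"];print(P,o["ft_force"])
p,d=camera("side");np.savez("s5.npz",p=p,d=d);u=proj("side",[P[0],.14,.06])[0].astype(int)
t,d=camera("top");np.savez("t5.npz",p=t,d=d);v=proj("top",[P[0],.19,.06])[0].astype(int);print(u,v)
cv2.imwrite("pics/s5.png",np.hstack([cv2.resize(p[u[1]-60:u[1]+40,u[0]-35:u[0]+35],None,fx=5.5,fy=5.5,interpolation=2),cv2.resize(t[v[1]-50:v[1]+50,v[0]-35:v[0]+35],None,fx=5.5,fy=5.5,interpolation=2)])[:,:,::-1])
ang(p,[P[0],P[1],.0525],.079)
```

```text
[0.45449733 0.19508439 0.12311015] [-0.71406377 -3.52364002 11.47592561]
[326 183] [214 257]
n 0 face-centre px [328 185]ang.py:9: RuntimeWarning: Mean of empty slice.
  m=w.mean(0);print("mean",m.round(4),"ang(mean)",np.arctan2(m[0],m[1]),"radii",np.hypot(*w.T).min(),np.hypot(*w.T).max())
  ret = um.true_divide(
Traceback (most recent call last):
  File "ang.py", line 9, in ang
    m=w.mean(0);print("mean",m.round(4),"ang(mean)",np.arctan2(m[0],m[1]),"radii",np.hypot(*w.T).min(),np.hypot(*w.T).max())
                                                                                  ~~~~~~~~~~~~~~~~~~^^
ValueError: zero-size array to reduction operation minimum which has no identity
```

View pics/s5.png

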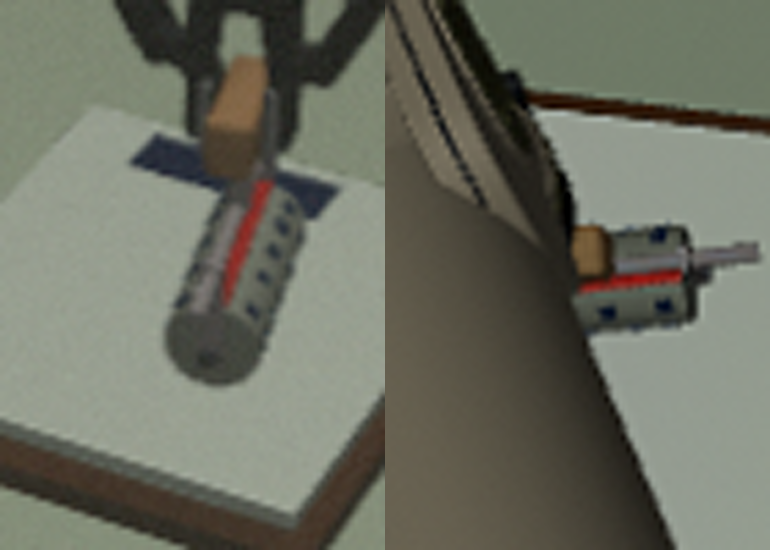

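The stripe now shows beside the crossbar in both views (side ≈(327,163), top ≈(223,260)). I'll intersect its pixels with the drum cylinder.

```bash
cat >> ang.py <<'E'
def cyl(n,p,C,yaw,rad=.022,th=25):
    yd=np.array([-np.sin(yaw),np.cos(yaw),0]);xd=np.array([np.cos(yaw),np.sin(yaw),0])
    r=p[...,0].astype(int)-np.maximum(p[...,1],p[...,2])
    v,u=np.mgrid[0:480,0:640];uv=np.c_[u.ravel(),v.ravel()]
    k=r.ravel()>th
    c=proj(n,C)[0];k&=np.hypot(*(uv-c).T)<60;uv=uv[k]
    e,d=rays(n,uv);o=e-np.array(C)
    ox,oz=o@xd,o[2];dx,dz=d@xd,d[:,2]
    a=dx**2+dz**2;b=ox*dx+oz*dz;cc=ox**2+oz**2-rad**2;D=b*b-a*cc;g=D>0
    t=(-b[g]-np.sqrt(D[g]))/a[g];P=o+d[g]*t[:,None]
    y=P@yd;an=np.arctan2(P@xd,P[:,2]);h=np.abs(y)<.048
    y,an,w=y[h],an[h],r[uv[g][h][:,1],uv[g][h][:,0]]
    print(n,"n",len(an),"y",y.min(),y.max(),"ang min/5/50/95/max",np.percentile(an,[0,5,50,95,100]).round(3))
E
python3 - <<'E'
from ang import *
s=np.load("s5.npz")["p"];t=np.load("t5.npz")["p"]
for th in(15,25,40):
  cyl("side",s,[.4545,.1951,.0525],.079,th=th);cyl("top",t,[.4545,.1951,.0525],.079,th=th)
E
```

```text
side n 85 y -0.04791105666075777 0.04668176459108939 ang min/5/50/95/max [-0.092 -0.062  0.149  0.322  0.347]
top n 94 y -0.04671802813895426 -0.0027869284267541287 ang min/5/50/95/max [-0.332 -0.3   -0.044  0.96   1.286]
side n 71 y -0.044219833169471916 0.04668176459108939 ang min/5/50/95/max [-0.07  -0.033  0.149  0.294  0.322]
top n 44 y -0.04671802813895426 -0.005206726757303998 ang min/5/50/95/max [-0.315 -0.297 -0.18  -0.059 -0.035]
side n 60 y -0.04299734917252423 0.04668176459108939 ang min/5/50/95/max [-0.043 -0.013  0.149  0.281  0.305]
top n 43 y -0.04671802813895426 -0.005206726757303998 ang min/5/50/95/max [-0.303 -0.291 -0.178 -0.059 -0.035]
```

The stripe's edges are at about −0.30 (top view) and +0.30 rad (side view), so it is centred at ≈0.0. Lift straight up and carry the roller back above the stand.

Call:
move_arm(motion="0 0 0.01 0; 0 0 0.05 0; 0 0 0.1 0; 0 0 0.14 0; 0 -0.05 0.14 0; 0 -0.11 0.14 0; 0 -0.17 0.14 0; 0 -0.23 0.14 0; -0.005 -0.29 0.14 0; -0.015 -0.34 0.14 0")

```text
clock: 13.65
position: [0.4371, -0.1473, 0.2614]
ee_rot: [-0.027, 0.707, 0.027, 0.707]
ft_force: [1.0, 0.4, -4.0]
grip_width: 0.249
```

Call:
move_arm(motion="-0.01 -0.04 0 0; -0.014 -0.0515 0 0; -0.014 -0.0515 -0.04 0; -0.014 -0.0515 -0.06 0; -0.014 -0.0515 -0.06 0; -0.014 -0.0515 -0.06 0; -0.014 -0.0515 -0.06 0")

```text
clock: 14.52
position: [0.4245, -0.1966, 0.2023]
ee_rot: [-0.028, 0.706, 0.028, 0.707]
ft_force: [-0.4, 0.4, -4.9]
grip_width: 0.248
```

Run:
```python
from ang import *
o=get_obs();P=o["position"];print(P,o["ft_force"],o["torque"])
p,d=camera("side");np.savez("s6.npz",p=p,d=d);u=proj("side",[P[0],-.25,.14])[0].astype(int)
t,d=camera("top");np.savez("t6.npz",p=t,d=d);v=proj("top",[P[0],-.2,.14])[0].astype(int);print(u,v)
cv2.imwrite("pics/s6.png",np.hstack([cv2.resize(p[u[1]-60:u[1]+60,u[0]-40:u[0]+40],None,fx=4.9,fy=4.9,interpolation=2),cv2.resize(t[v[1]-60:v[1]+60,v[0]-40:v[0]+40],None,fx=4.9,fy=4.9,interpolation=2)])[:,:,::-1])
C=[P[0],P[1],P[2]-.0706]
cyl("side",p,C,.079);cyl("top",t,C,.079)
```

```text
[ 0.42450085 -0.19655705  0.20233285] [-0.44754292  0.4315291  -4.92834035] [ 0.00417781 -0.01579021 -0.01165639]
[248 268] [380 262]
side n 187 y -0.04745497356952045 0.04751932169033817 ang min/5/50/95/max [-0.144 -0.109  0.119  0.315  0.332]
top n 13 y 0.03549606736036263 0.04688605216188918 ang min/5/50/95/max [-0.281 -0.275 -0.179 -0.074 -0.067]
```

View pics/s6.png

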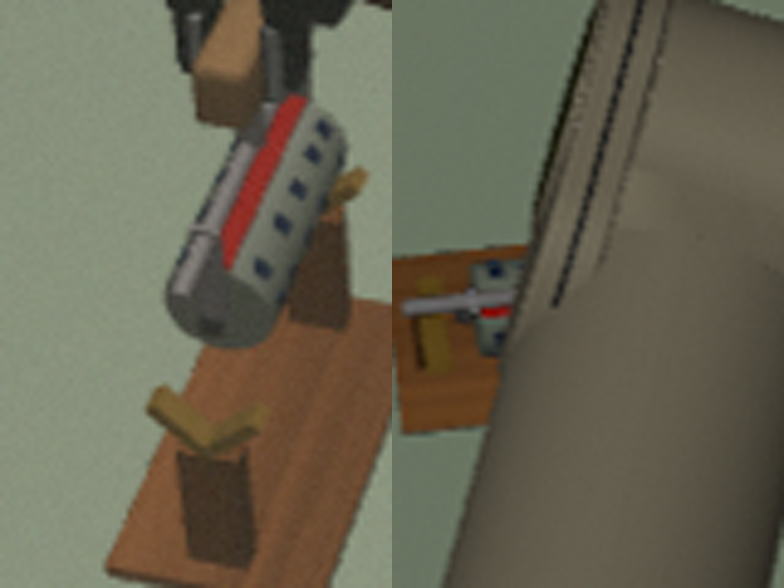

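Side crop: stripe at the top beside the crossbar (265,180), roller centred over both notches, angle ≈+0.02. Lower it into the notches.

Call:
move_arm(motion="0 0 -0.03 0; 0 0 -0.055 0; 0 0 -0.07 0; 0 0 -0.078 0; 0 0 -0.078 0; 0 0 -0.078 0")

```text
clock: 15.38
position: [0.4244, -0.1968, 0.1241]
ee_rot: [-0.028, 0.706, 0.027, 0.707]
ft_force: [0.1, -0.2, -5.8]
grip_width: 0.248
```

Call:
move_arm(motion="0 0 -0.002 0; 0 0 -0.005 0; 0 0 -0.008 0; 0 0 -0.008 0; 0 0 -0.008 0")

```text
clock: 16.0
position: [0.4239, -0.1966, 0.1153]
ee_rot: [-0.028, 0.707, 0.028, 0.707]
ft_force: [-0.8, 0.4, -5.2]
grip_width: 0.245
```

Call:
move_arm(motion="0 0 -0.001 0; 0 0 -0.001 0; 0 0 -0.001 0")

```text
clock: 16.38
position: [0.4239, -0.1966, 0.1143]
ee_rot: [-0.028, 0.707, 0.028, 0.707]
ft_force: [-0.7, 0.3, -5.0]
grip_width: 0.244
```

Call:
move_arm(motion="0 0 -0.001 0; 0 0 -0.001 0; 0 0 -0.001 0")

```text
clock: 16.75
position: [0.4241, -0.1966, 0.1139]
ee_rot: [-0.027, 0.706, 0.028, 0.707]
ft_force: [-3.9, 2.5, 5.1]
grip_width: 0.245
```

Run:
```python
from ang import *
o=get_obs();P=o["position"];print(P,o["ft_force"],o["torque"])
p,d=camera("side")
cv2.imwrite("pics/s7.png",cv2.resize(p[225:345,205:325],None,fx=4.9,fy=4.9,interpolation=2)[:,:,::-1])
```

```text
[ 0.42405794 -0.19658967  0.11388297] [-3.90067574  2.48692521  5.05825305] [0.24799128 0.94202731 0.00368438]
```

View pics/s7.png

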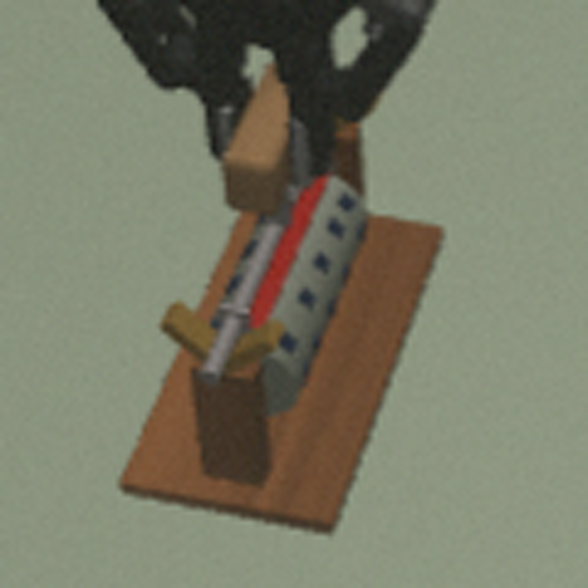

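Seated: the crossbar end is at the bottom of the near V (crop 212,370), at the same height as at the start. Release and retreat.

Call:
move_arm(motion="0 0 0 0; 0 0 0 0; 0 0 0 0; 0 0 0 0; 0 0 0 0; 0 0 0 0", grip=0.6)

```text
clock: 17.55
position: [0.4239, -0.1966, 0.1133]
ee_rot: [-0.028, 0.707, 0.028, 0.707]
ft_force: [0.0, 0.2, -0.3]
grip_width: 0.604
```

Call:
move_arm(motion="0 0 0 0; 0 0 0.02 0; 0 0 0.05 0; 0 0 0.1 0; 0 0 0.15 0; 0.01 0.06 0.16 0; 0.02 0.12 0.16 0; 0.02 0.18 0.16 0; 0.02 0.24 0.16 0; 0.02 0.3 0.16 0", grip=0.8)

```text
clock: 18.8
position: [0.4436, 0.1053, 0.2735]
ee_rot: [-0.027, 0.706, 0.028, 0.707]
ft_force: [1.1, 0.0, 0.8]
grip_width: 0.801
```

Call:
move_arm(motion="0 0.05 0 0; 0 0.1 0 0; 0 0.1 0 0; 0 0.1 0 0")

```text
clock: 19.3
position: [0.444, 0.2028, 0.2732]
ee_rot: [-0.028, 0.707, 0.027, 0.707]
ft_force: [0.0, -1.0, -0.2]
grip_width: 0.802
```

Run:
```python
from ang import *
o=get_obs();print(o["position"],o["ft_force"],o["clock"])
p,d=camera("side");t,d=camera("top")
cv2.imwrite("pics/s8.png",np.hstack([cv2.resize(p[225:345,215:295],None,fx=4.9,fy=4.9,interpolation=2),cv2.resize(t[210:330,335:415],None,fx=4.9,fy=4.9,interpolation=2)])[:,:,::-1])
C=[.4239,-.1966,.043]
cyl("side",p,C,.079);cyl("top",t,C,.079)
```

```text
[0.44398025 0.20279007 0.27316639] [ 0.03353267 -0.96677397 -0.24716799] 19.3
side n 158 y -0.04251635375340439 0.047547556592289424 ang min/5/50/95/max [-1.104 -0.108  0.099  0.29   0.314]
top n 57 y -0.04675121518027401 0.04785041873671854 ang min/5/50/95/max [-0.308 -0.291 -0.105  0.719  1.015]
```

View pics/s8.png

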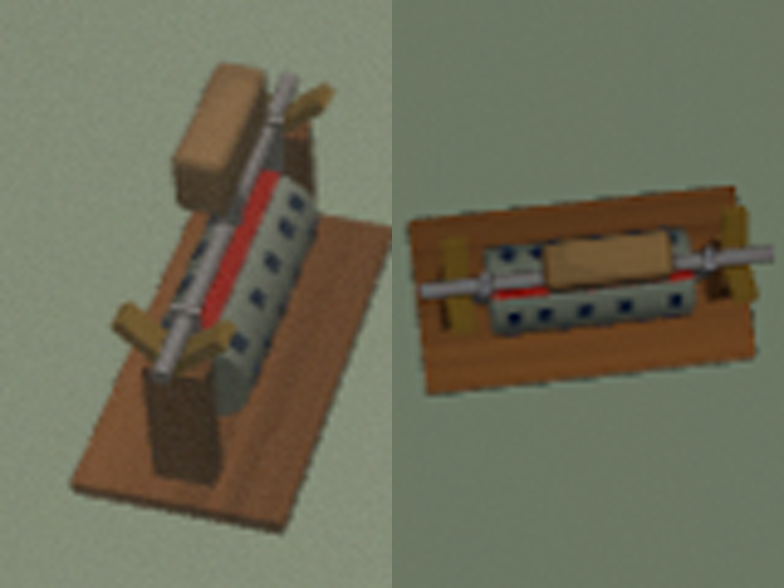

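The roller hangs in both notches, with the crossbar ends as they were at the start (top crop 425,290 and 770,253). The stripe's edges are at −0.30 and +0.31 rad, so it is centred at ≈0. Handing in.

```bash
python3 -c "
from workcell import *
print(hand_in())"
```

```text
the job is handed in; nothing more can be done
None
```

The roller is back in its stand with the red stripe straight up, and the job was handed in at about 19.4 s of the 56 s allowed.

**What I did:**
- I picked the small grey roller in the stand, leaving the larger grey one and the yellow one, and lifted it by its handle.
- The red line on the drum's end put the stripe at −2.72 rad.
- I felt for the glass and touched it with about 26 N at most.
- I rolled the drum about 59 mm in +x at roughly 15–18 N, checking the angle halfway, where it was −1.24 rad.
- I then hung the roller back in both notches, let go and moved the arm clear.

**Last checks:**
- **Stripe:** its edges were at about −0.30 and +0.31 rad from the top and side views, so the centre is within about 0.02 rad of straight up.
- **Hanging:** the crossbar lies in both V notches as it did at the start, and the force on the tool was close to zero after release.
- **Other objects:** the arm's path stayed away from the jar, knife and mug. I did not measure their positions again at the end.

No check failed. The drum-end angle check found no red pixels at the final angle because the side arm hides that line, so I measured the stripe itself instead.

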